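# Stow the sunglasses under the slatted shelf

## Robot

A 6-joint arm with a two-finger parallel gripper is mounted at the origin on the work surface. World frame = base frame: x ahead of the robot, y to its left, z up, the work surface at z = 0. Lengths are in m, angles in rad, forces in N, time in s.
With the tool pointing down it reaches from about 0.325 to 0.9 m from the base axis. Payload 6.1 kg.
Tool frame: the origin (TCP) lies at the very end of the fingers, on their centre line; the grasp point (between the pads) lies 19 mm behind it (env.pinch_z is the distance from the TCP to the grasp point, in m); z points along the fingers, y is the line along which they close (so a half turn about z gives the same grasp; the last joint's range is limited). The gripper opens to 87 mm and grips with 3 to 60 N. Pads are 19 mm wide; open, the fingers measure 117 mm over their backs; the gripper's body (75 mm by 190 mm) begins 51 mm behind the grasp point.
Start: joints at [1.158, 0.22, 1.526, -0, 1.395, -0.126], TCP at [0.177, 0.599, 0.223] pointing down, gripper open.
Joint ranges: [-2.98, 2.98], [-0.91, 2.08], [0.09, 2.57], [-1.24, 4.39], [0.2, 2.65], [-2.68, 2.68]. Speed limits (rad/s): [2.57, 2.57, 3.01, 3.14, 3.14, 3.14].

## Interface

Orientations are given as a unit quaternion [w, x, y, z].
In Python, from plant import env gives the robot as it stands.
- The arm moves only by the tool servo_tool, never from a script. Its arguments are lists of equal length, an entry for each row: "dp": the shift along the tool's x, y, z in m, a list of three; "angular": the turn, a rotation vector about the tool's x, y, z in degrees, a list of three. A call has 1 to 20 rows; each row is the pose to reach, as a shift and turn from the pose commanded when the call began, along the tool's axes at that moment; what a row does not reach only later rows make up. A row lasts 1/10 s, in which the tool goes at most 50 mm and 8.59 degrees, less where a joint would pass 70% of its speed; a pose out of reach is approached as far as the arm can. A call with a gripper value outside its range is refused whole. "gripper" is the opening in per cent of the stroke, from 0 (shut) to 100 (fully open), set as the call begins (left out, the last holds). The fingers move at their own pace and stop on an object; the grip force is fixed at half the most. Time passes only in rows, so rows that repeat a pose let the fingers close. It gives the time, the measured TCP pose, the force, the opening and the grip force at its end, in the units of the state.
- env.state(): the state, without advancing time (a new reading comes with each control period).
- env.grab_frame(name): name is "scene" or "side" or "wrist"; returns the picture (420x560x3 uint8, red, green, blue); there is no depth.
- env.camera_model(name): a dict with "mtx" (3x3 intrinsics, pixels), "rvec" (rotation vector, rad) and "tvec" (3), from world to camera coordinates, as OpenCV has them. Camera axes: x right, y down, z forward; pixel columns grow to the right and rows downward; lengths in m; the calibration is good to about 2 mm. A picture is of the moment at which its call begins: read the wrist's pose just before it. camera_model takes no time and is no camera call; for the wrist camera it gives the pose at the moment of the call.
- env.sign_off(): hands the job in; it is judged then, once.
The state is a dict: "time": time; "joint_pos": joint angles; "joint_velocities": joint speeds; "tau": joint torques, N m; "tcp_pos": TCP position; "orientation": TCP orientation; "force": force on the tool from outside, world axes, zero at the start; "torque": the same for the moment, N m; "finger_gap": opening from 0.0 (shut) to 1.0 (fully open); "gripper_force": force on a finger pad.
Only numpy, scipy, OpenCV 4.12 (cv2) and the standard library are available. Lean on these libraries where they do the work, as an engineer would, in place of code of your own. Each camera call takes 0.05 s, during which the arm holds its last target. There are 200 camera calls.

## Task

Draw the aluminium tray out to its stop, slip the blue sunglasses over its front lip and under the slatted shelf so that they lie flat on the tray floor, lenses up and parallel to the black pair, and let go; then push the tray fully home with both pairs inside. Do not touch the black pair with the gripper or with the blue pair, and leave the key, the planter and the acrylic box where they are.

Things in the scene. Friction and masses are not known exactly. Their poses are not given: they have to be found in the camera images.
- riser: Low light-ash riser, fixed, 260 deep (x), 440 wide (y), 100 high; origin: centre of its underside on the work surface; +x leads into it, away from the robot; front edge at x = -130. Slatted shelf 18 thick: underside 82, top 100 above the work surface. Cheeks 12 thick at y = +-140 and +-214; tray opening between the inner ones, y -134 to 134. Turned a few degrees at most.
- tray (a joint): Aluminium tray sliding out along the riser's -x. 0 = fully home (outer face of its front lip flush with the riser's front edge), 0.055 m = fully out, at its stop; then only the front 49 of its floor is clear of the shelf. Starts almost home. Friction 1.5 N plus damping 8 N s/m; it stays where it is left.
- tray_floor (a point): Centre of the tray's inner floor, on its surface, 14 above the work surface, axes as the riser's; at riser x = -36.5, y = 0 when home. Floor 175 (x) by 250 (y), no dividers; side and back walls 4 thick; front lip 6 thick, inner face at x = -87.5. Walls and lip rise 22 (36 above the work surface): 46 free between lip and shelf.
- tray_tongue (a point): Centre of the tray's pull tongue: an upright flat bar 40 long (x), 12 thick (y), 22 high, standing out from the middle of the lip towards the robot, top 36 above the work surface. Pinch it across its thickness. At (-113.5, 0, 11) from point tray_floor.
- shades_blue: Folded blue plastic sunglasses, lenses up: 144 long (x), 46 wide (y), 32 high, about 45 g; origin: centre of the underside, z up. Square lens frames at z 22 to 32 have straight sides at y = +-23 for |x| 11 to 72: grip there. Narrower hinge blocks and temples below. Either end may go in first. Start: in front of the riser, long axis within 35 degrees of world y.
- shades_black: The other pair, black with brown lenses; same shape, size, origin. Lies lengthwise (long axis along the tray's x) anywhere across the tray's width and rides with the tray; the wider free strip beside it, about 100 wide or more, may be on either side.
- key: Steel door key lying flat, 92 long (x) x 34 wide x 6 high, origin at its middle on the underside. It lies beside the blue sunglasses on the robot's side, about 75 from their centre line.
- planter: Terracotta planter with a small succulent, 96 in diameter at the rim, about 125 high, 0.75 kg, standing on the riser's deck near the front edge. Origin: centre of its underside.
- acrylic_box: Clear acrylic open box, 100 (x) x 130 (y) x 60 high, walls 4, standing on the riser's deck near the front edge. Origin: centre of its underside. It and the planter may have changed sides.
Not all that is in view belongs to the job. Of the things shaped like the shades_blue, the blue one is meant.

How it is judged:
On the way, in this order (a step that is already met when the one before it is completed fails the run):
1. the tray is drawn out to its stop (within 10 mm) (value of joint tray above 0.045 m), for 0.2 s.
2. the blue sunglasses lie flat on the tray floor, lenses up, lengthwise, released (x of shades_blue in the frame of tray_floor between -0.02 and 0.02 m and y of shades_blue in the frame of tray_floor between -0.105 and 0.105 m and z of shades_blue in the frame of tray_floor between -0.006 and 0.006 m and angle between shades_blue's own z axis and vertical below 0.12 rad and angle between the x axis of shades_blue and the x axis of tray_floor, either way round below 0.25 rad and contact force between the fingers and shades_blue below 0.05 N and linear speed of shades_blue below 0.03 m/s), for 0.2 s.
At the end, for the whole second after the job is handed in: Tray home within 5 mm; blue pair flat on its floor (6 mm, 7 degrees), lenses up, within 14 degrees of lengthwise, its centre within 20 mm lengthwise and 105 mm sideways of the tray centre; black pair flat in the tray; both at rest (value of joint tray below 0.005 m and x of shades_blue in the frame of tray_floor between -0.02 and 0.02 m and y of shades_blue in the frame of tray_floor between -0.105 and 0.105 m and z of shades_blue in the frame of tray_floor between -0.006 and 0.006 m and angle between shades_blue's own z axis and vertical below 0.12 rad and angle between the x axis of shades_blue and the x axis of tray_floor, either way round below 0.25 rad and x of shades_black in the frame of tray_floor between -0.02 and 0.02 m and y of shades_black in the frame of tray_floor between -0.105 and 0.105 m and z of shades_black in the frame of tray_floor between -0.006 and 0.006 m and linear speed of each of shades_blue, shades_black below 0.02 m/s); the robot touches nothing.
It fails at once if the black pair is touched by the gripper, the arm or the blue pair (contact force between any of the fingers, the arm, shades_blue and shades_black above 0.5 N).
It fails at once if the key, the planter or the acrylic box is shifted by more than 12 mm (distance of any of key, planter, acrylic_box from where it was at the start of the episode above 0.012 m).
It also fails if it takes over 64 s, if anything falls off the work surface, if the arm or the gripper's body presses on something with over 40 N, if the wrist force passes 120 N, or if a joint passes its speed limit or range.

## Working session

There is one attempt and no reset: what is moved stays moved. The work goes in short steps, Python scripts to look and compute and a tool call to move; the robot and the scene stay as the last step left them, time stands still between calls to the robot, and variables do not carry over. Pictures are saved under pics/ and viewed, at most 11 in all, crops included, and the job is handed in when it is done.

Besides the shell and the picture viewer there is one more tool, called after "Request:" by a JSON object that holds its "fn" and its "kwargs". servo_tool: Moves the arm, as the interface text tells. Its arguments: {"type":"object","properties":{"dp":{"type":"array","items":{"type":"array","items":{"type":"number"}}},"angular":{"type":"array","items":{"type":"array","items":{"type":"number"}}},"gripper":{"type":"number"}},"required":["dp","angular"]}

```bash
mkdir -p pics
cat > h.py <<'E'
import numpy as np, cv2
from plant import env
from scipy.spatial.transform import Rotation as R
def snap(name,fn,crop=None,s=1):
    m=env.camera_model(name); im=env.grab_frame(name)
    np.savez('pics/'+fn+'.npz',im=im,**{k:np.array(v) for k,v in m.items()})
    return save(fn,crop,s)
def save(fn,crop=None,s=1,out=None):
    im=np.load('pics/'+fn+'.npz')['im']
    if crop: im=im[crop[1]:crop[3],crop[0]:crop[2]]
    im=cv2.resize(im,None,fx=s,fy=s,interpolation=cv2.INTER_CUBIC)
    cv2.imwrite('pics/'+(out or fn)+'.png',im[:,:,::-1])
def unproj(fn,uv,z):
    d=np.load('pics/'+fn+'.npz'); Rm=cv2.Rodrigues(d['rvec'])[0]; t=d['tvec'].ravel()
    c=-Rm.T@t; r=Rm.T@np.linalg.inv(d['mtx'])@np.array([uv[0],uv[1],1.])
    return c+r*(z-c[2])/r[2]
def proj(fn,P):
    d=np.load('pics/'+fn+'.npz')
    return cv2.projectPoints(np.array(P,float).reshape(-1,3),d['rvec'],d['tvec'],d['mtx'],None)[0].reshape(-1,2)
def totool(P):  # world vector target -> tool-frame shift
    s=env.state(); q=np.array(s['orientation']); r=R.from_quat(np.r_[q[1:],q[0]])
    return r.inv().apply(np.array(P)-np.array(s['tcp_pos'])), r
E
python3 - <<'E'
from h import *
snap('scene','s0',None,1.4); snap('side','d0',None,1.4)
print(env.state())
for n in('scene','side','wrist'):
  m=env.camera_model(n);Rm=cv2.Rodrigues(np.array(m['rvec']))[0];print(n,-Rm.T@np.array(m['tvec']).ravel(),Rm[2])
E
```

```text
{'time': 0.1, 'joint_pos': array([ 1.15790495e+00,  2.21161662e-01,  1.52750469e+00, -1.20723522e-05,
        1.39473729e+00, -1.26069404e-01]), 'joint_velocities': array([-0.00142395, -0.00286648, -0.00194077, -0.00070229, -0.00041704,
        0.00082401]), 'tau': array([ 8.45844697e-04, -4.95942235e+01, -3.88518119e+01,  7.01215980e-02,
        5.15292620e-02,  6.57697683e-06]), 'tcp_pos': array([0.17657179, 0.59893778, 0.22153353]), 'orientation': array([-2.35342069e-04,  1.42918798e-01,  9.89734003e-01, -8.74393544e-04]), 'force': array([-0.54970116, -0.20429986,  0.09245243]), 'torque': array([-0.02239232,  0.02254897, -0.0665175 ]), 'gripper_force': 0.0, 'finger_gap': 1.0003297342475483}
scene [ 1.09343537 -0.23365551  0.65001256] [-0.63260682  0.29608576 -0.71564085]
side [ 0.0734257  -0.58669017  0.53340627] [ 0.55983725  0.66064045 -0.50013642]
wrist [0.09914142 0.6229743  0.38367932] [ 0.28541453 -0.08556036 -0.95457738]
```

View pics/s0.png

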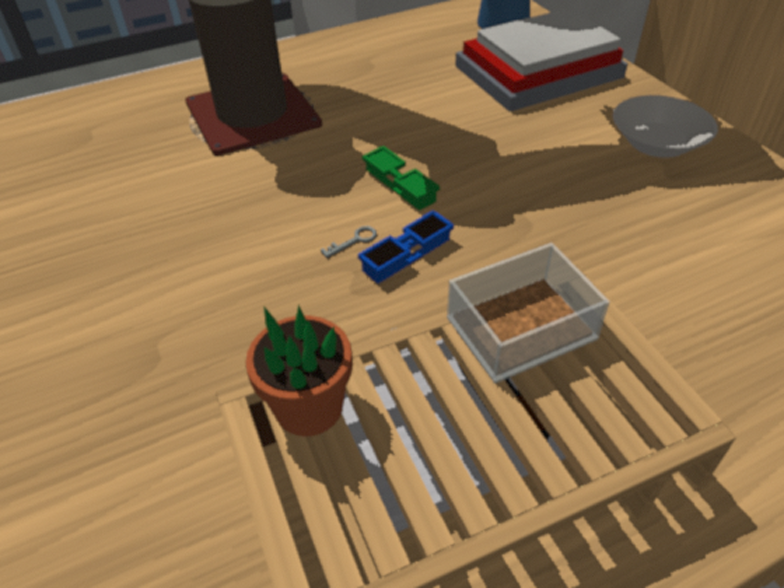

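View pics/d0.png

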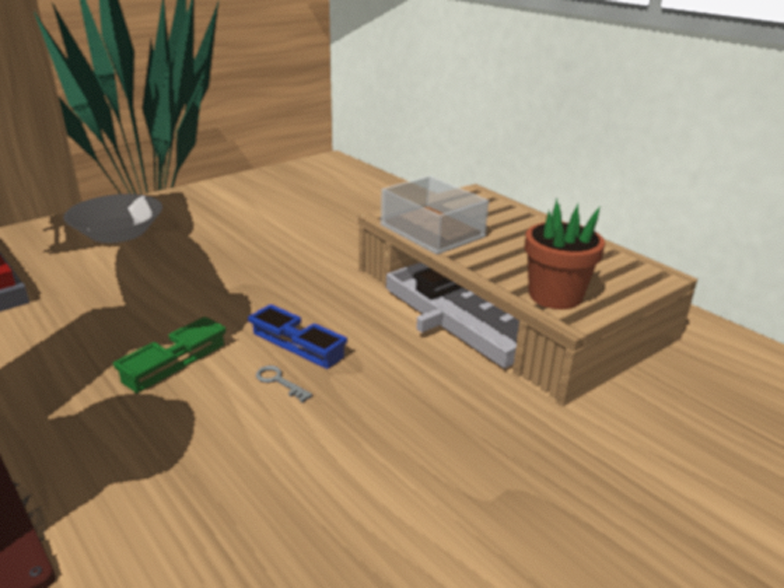

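The scene picture shows these things that could be taken for the blue pair: blue (406,246), green decoy (400,178), black in the tray (side view 435,283). I choose the blue one. The key is at (350,242) and the tongue is at (430,320) in the side view.

Run:
```python
from h import *
save('d0',(165,140,425,300),3,'d0c')
f=lambda n,u,z:unproj(n,np.array(u)/1.4,z).round(3)
print('front edge d',f('d0',(360,220),.1),f('d0',(580,345),.1),f('d0',(693,282),.1),'bot',f('d0',(566,402),0))
print('s',f('s0',(218,398),.1),f('s0',(733,432),.1))
```

```text
front edge d [0.672 0.188 0.1  ] [ 0.658 -0.243  0.1  ] [ 0.905 -0.246  0.1  ] bot [ 0.674 -0.23   0.   ]
s [ 0.671 -0.233  0.1  ] [0.933 0.195 0.1  ]
```

View pics/d0c.png

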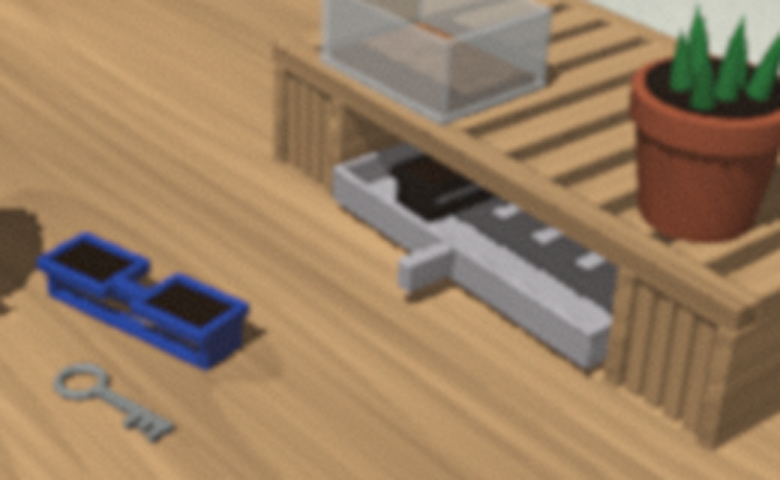

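Run:
```python
from h import *
f=lambda u,z:unproj('d0',(165+u[0]/3,140+u[1]/3),z)
for n,u,z in [('riserL',(277,47),.1),('riserR',(745,322),.1),('riserRbot',(708,445),0),('riserLbot',(280,160),0),('tongue tip L',(402,262),.036),('tongue tip R',(411,270),.036),('tongue rootR',(452,250),.036),('lip outL',(335,172),.036),('lip outR',(588,340),.036),('b1',(40,262),.032),('b2',(85,234),.032),('b3',(247,308),.032),('b4',(207,333),.032),('black near end',(430,215),.046),('blackl',(385,185),.046),
 ('key a',(62,375),.003),('key b',(165,435),.003),('boxfront',(445,120),.1),('boxL',(325,60),.1),('planter L',(640,215),.1),('planter front',(700,238),.1)]:
  print(n,f(u,z).round(3))
g=lambda u,z:unproj('s0',np.array(u)/1.4,z).round(3)
print('scene blue: ',[g(u,.032) for u in [(360,254),(434,212),(453,228),(375,270)]],'key',g((323,252),.003),g((376,232),.003))
```

```text
riserL [0.677 0.194 0.1  ]
riserR [ 0.654 -0.244  0.1  ]
riserRbot [ 0.666 -0.229  0.   ]
riserLbot [0.684 0.2   0.   ]
tongue tip L [ 0.62  -0.012  0.036]
tongue tip R [ 0.618 -0.023  0.036]
tongue rootR [ 0.656 -0.022  0.036]
lip outL [0.663 0.108 0.036]
lip outR [ 0.649 -0.146  0.036]
b1 [0.438 0.137 0.032]
b2 [0.479 0.149 0.032]
b3 [0.512 0.011 0.032]
b4 [0.477 0.005 0.032]
black near end [0.663 0.009 0.046]
blackl [0.667 0.058 0.046]
key a [0.405 0.057 0.003]
key b [ 0.422 -0.03   0.003]
boxfront [0.693 0.03  0.1  ]
boxL [0.691 0.155 0.1  ]
planter L [ 0.698 -0.135  0.1  ]
planter front [ 0.705 -0.174  0.1  ]
scene blue:  [array([0.475, 0.009, 0.032]), array([0.443, 0.143, 0.032]), array([0.487, 0.15 , 0.032]), array([0.513, 0.014, 0.032])] key [ 0.418 -0.026  0.003] [0.413 0.061 0.003]
```

```bash
cat >> h.py <<'E'
def plan(g,yaw,tilt,flip=1):
    """grasp point g (world), lead yaw deg, tilt deg -> dp, angular from present pose"""
    a=np.radians(yaw);t=np.radians(tilt);L=np.array([np.cos(a),np.sin(a),0])
    z=np.sin(t)*L-np.cos(t)*np.array([0,0,1.]); y=flip*np.array([-L[1],L[0],0]); x=np.cross(y,z)
    Rt=R.from_matrix(np.c_[x,y,z]); tcp=np.array(g)+env.pinch_z*z
    d,r=totool(tcp)
    print('dp',d.round(4).tolist(),'ang',np.degrees((r.inv()*Rt).as_rotvec()).round(1).tolist(),'tcp',tcp.round(3))
def grasp():
    s=env.state();q=np.array(s['orientation']);r=R.from_quat(np.r_[q[1:],q[0]]);m=r.as_matrix()
    g=np.array(s['tcp_pos'])-env.pinch_z*m[:,2]
    print('t',round(s['time'],2),'grasp',g.round(4),'ytool yaw',np.degrees(np.arctan2(m[1,1],m[0,1])).round(1),'tilt',np.degrees(np.arctan2(np.hypot(*m[:2,2]),-m[2,2])).round(1),'F',np.round(s['force'],1),'gap',round(s['finger_gap'],3),'gf',round(s['gripper_force'],1),'q',np.round(s['joint_pos'],2))
    return g
E
python3 - <<'E'
from h import *
print(env.pinch_z)
g=lambda u,z:unproj('s0',np.array(u)/1.4,z).round(3)
print('green',[g(u,.03) for u in [(364,155),(385,148),(438,188),(425,208)]])
plan((.60,-.017,.18),-2.5,30)
E
```

```text
0.0187
green [array([0.26 , 0.114, 0.03 ]), array([0.258, 0.153, 0.03 ]), array([0.393, 0.178, 0.03 ]), array([0.427, 0.137, 0.03 ])]
dp [-0.5895, -0.4686, 0.0584] ang [-3.7, -29.9, -13.6] tcp [ 0.609 -0.017  0.164]
```

Request:
{"fn": "servo_tool", "kwargs": {"dp": [[-0.1,-0.08,0.0],[-0.2,-0.16,0.0],[-0.3,-0.24,0.0],[-0.4,-0.32,0.02],[-0.5,-0.4,0.04],[-0.5895,-0.4686,0.0584],[-0.5895,-0.4686,0.0584],[-0.5895,-0.4686,0.0584],[-0.5895,-0.4686,0.0584],[-0.5895,-0.4686,0.0584],[-0.5895,-0.4686,0.0584],[-0.5895,-0.4686,0.0584],[-0.5895,-0.4686,0.0584],[-0.5895,-0.4686,0.0584],[-0.5895,-0.4686,0.0584],[-0.5895,-0.4686,0.0584],[-0.5895,-0.4686,0.0584]], "angular": [[0,0,0],[0,0,0],[-0.4,-3,-1.4],[-0.7,-6,-2.7],[-1.5,-12,-5.4],[-2.2,-18,-8.2],[-3,-24,-11],[-3.7,-29.9,-13.6],[-3.7,-29.9,-13.6],[-3.7,-29.9,-13.6],[-3.7,-29.9,-13.6],[-3.7,-29.9,-13.6],[-3.7,-29.9,-13.6],[-3.7,-29.9,-13.6],[-3.7,-29.9,-13.6],[-3.7,-29.9,-13.6],[-3.7,-29.9,-13.6]]}}

```text
time: 1.8
tcp_pos: [0.6094, -0.0184, 0.163]
orientation: [0.258, 0.023, 0.966, -0.005]
force: [-1.1, 0.3, 0.5]
finger_gap: 1.004
gripper_force: 0.0
```

Run:
```python
from h import *
grasp()
snap('wrist','w1',None,1.4)
plan((.625,-.017,.030),-2.5,30)
```

```text
t 1.8 grasp [ 0.6001 -0.018   0.1792] ytool yaw 87.3 tilt 29.9 F [-1.1  0.3  0.5] gap 1.004 gf 0.0 q [-0.2  -0.13  2.1   0.13  0.66 -1.81]
dp [0.0524, 0.0005, 0.1421] ang [0.0, -0.1, -0.1] tcp [ 0.634 -0.017  0.014]
```

View pics/w1.png

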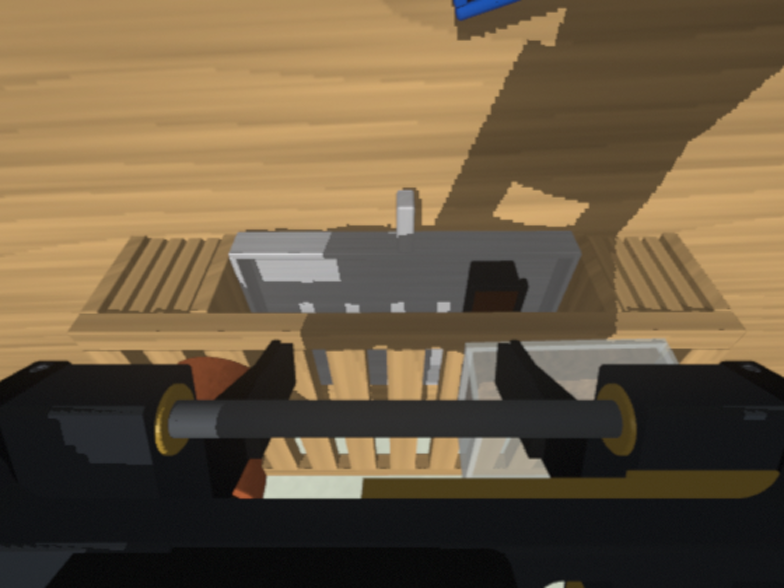

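The wrist view shows the tongue at (405,212), the lip along row 233, the black pair at (497,290) on the +y side, and riser front corners at about (72,328) and (743,326).

Run:
```python
from h import *
f=lambda u,z:unproj('w1',np.array(u)/1.4,z).round(4)
for n,u,z in [('tip L',(397,191),.036),('tip R',(416,191),.036),('rootL',(397,235),.036),('rootR',(413,236),.036),('lipL',(233,234),.036),('lipR',(579,232),.036),('lipin L',(238,254),.036),('lipinR',(572,254),.036),('riserL',(72,330),.1),('riserR',(745,328),.1),('cheekL bot',(134,238),0),('cheekR bot',(675,236),0),('black',(470,262),.046),('black',(515,262),.046),('boxL',(466,345),.1),('boxR',(668,345),.1)]: print(n,f(u,z))
```

```text
tip L [ 0.6083 -0.0162  0.036 ]
tip R [ 0.6089 -0.0041  0.036 ]
rootL [ 0.6441 -0.0178  0.036 ]
rootR [ 0.6455 -0.0066  0.036 ]
lipL [ 0.6375 -0.132   0.036 ]
lipR [0.6477 0.1088 0.036 ]
lipin L [ 0.6561 -0.1346  0.036 ]
lipinR [0.6682 0.1094 0.036 ]
riserL [ 0.659  -0.2265  0.1   ]
riserR [0.6785 0.2026 0.1   ]
cheekL bot [ 0.6661 -0.2332  0.    ]
cheekR bot [0.6857 0.2071 0.    ]
black [0.6631 0.0334 0.046 ]
black [0.6647 0.0655 0.046 ]
boxL [0.6881 0.0262 0.1   ]
boxR [0.695  0.1615 0.1   ]
```

Run:
```python
from h import *
plan((.621,-.012,.030),-2.5,30)
```

```text
dp [0.0561, 0.0053, 0.14] ang [0.0, -0.1, -0.1] tcp [ 0.63  -0.012  0.014]
```

Request:
{"fn": "servo_tool", "kwargs": {"dp": [[0.014,0.0053,0.035],[0.028,0.0053,0.07],[0.042,0.0053,0.105],[0.05,0.0053,0.125],[0.056,0.0053,0.14],[0.056,0.0053,0.14],[0.056,0.0053,0.14]], "angular": [[0,0,0],[0,0,0],[0,0,0],[0,0,0],[0,0,0],[0,0,0],[0,0,0]], "gripper": 60}}

```text
time: 2.55
tcp_pos: [0.6311, -0.0107, 0.0152]
orientation: [0.259, 0.02, 0.966, -0.005]
force: [0.2, -0.5, 0.6]
finger_gap: 0.605
gripper_force: 0.0
```

Request:
{"fn": "servo_tool", "kwargs": {"dp": [[0,0,0],[0,0,0],[0,0,0],[0,0,0],[0,0,0],[0,0,0],[0,0,0]], "angular": [[0,0,0],[0,0,0],[0,0,0],[0,0,0],[0,0,0],[0,0,0],[0,0,0]], "gripper": 0}}

```text
time: 3.25
tcp_pos: [0.6315, -0.0123, 0.015]
orientation: [0.259, 0.021, 0.966, -0.005]
force: [-0.6, 0.3, 2.5]
finger_gap: 0.132
gripper_force: 30.0
```

Run:
```python
from h import *
g=grasp()
plan(g+.030*np.array([-.999,.0436,0]),-2.5,30)
```

```text
t 3.25 grasp [ 0.6222 -0.0119  0.0312] ytool yaw 87.5 tilt 30.1 F [-0.6  0.3  2.5] gap 0.132 gf 30.0 q [-0.18  0.19  2.1   0.22  0.33 -1.9 ]
dp [0.026, -0.0, -0.015] ang [0.0, 0.1, -0.0] tcp [ 0.602 -0.011  0.015]
```

Request:
{"fn": "servo_tool", "kwargs": {"dp": [[0.0065,0,-0.0038],[0.013,0,-0.0075],[0.0195,0,-0.0113],[0.026,0,-0.015],[0.026,0,-0.015]], "angular": [[0,0,0],[0,0,0],[0,0,0],[0,0,0],[0,0,0]]}}

```text
time: 3.75
tcp_pos: [0.6005, -0.011, 0.015]
orientation: [0.259, 0.021, 0.966, -0.005]
force: [-1.4, -1.0, 2.7]
finger_gap: 0.137
gripper_force: 30.0
```

Request:
{"fn": "servo_tool", "kwargs": {"dp": [[0.0043,0,-0.0025],[0.0087,0,-0.005],[0.0087,0,-0.005]], "angular": [[0,0,0],[0,0,0],[0,0,0]]}}

```text
time: 4.05
tcp_pos: [0.5911, -0.0106, 0.015]
orientation: [0.259, 0.021, 0.966, -0.005]
force: [-1.4, -1.4, 2.9]
finger_gap: 0.135
gripper_force: 30.0
```

Run:
```python
from h import *
grasp()
```

```text
t 4.05 grasp [ 0.5817 -0.0102  0.0312] ytool yaw 87.5 tilt 30.1 F [-1.4 -1.4  2.9] gap 0.135 gf 30.0 q [-0.2   0.11  2.21  0.25  0.32 -1.94]
```

Request:
{"fn": "servo_tool", "kwargs": {"dp": [[0.0043,0,-0.0025],[0.0087,0,-0.005],[0.0087,0,-0.005]], "angular": [[0,0,0],[0,0,0],[0,0,0]]}}

```text
time: 4.35
tcp_pos: [0.584, -0.0103, 0.0162]
orientation: [0.262, 0.021, 0.965, -0.006]
force: [20.1, 2.8, -15.9]
finger_gap: 0.136
gripper_force: 30.0
```

Request:
{"fn": "servo_tool", "kwargs": {"dp": [[0.0026,0,-0.0015],[0.0052,0,-0.003],[0.0052,0,-0.003]], "angular": [[0,0,0],[0,0,0],[0,0,0]]}}

```text
time: 4.65
tcp_pos: [0.5798, -0.0102, 0.0173]
orientation: [0.263, 0.022, 0.964, -0.006]
force: [31.6, 4.6, -22.7]
finger_gap: 0.131
gripper_force: 30.0
```

Request:
{"fn": "servo_tool", "kwargs": {"dp": [[-0.0052,0,0.003],[-0.0052,0,0.003]], "angular": [[0,0,0],[0,0,0]]}}

```text
time: 4.85
tcp_pos: [0.5842, -0.0103, 0.0171]
orientation: [0.262, 0.021, 0.965, -0.006]
force: [1.4, 2.3, 7.8]
finger_gap: 0.133
gripper_force: 30.0
```

Request:
{"fn": "servo_tool", "kwargs": {"dp": [[0,0,0],[0,0,0],[0,0,0],[0,0,0],[0,0,0]], "angular": [[0,0,0],[0,0,0],[0,0,0],[0,0,0],[0,0,0]], "gripper": 60}}

```text
time: 5.35
tcp_pos: [0.581, -0.0101, 0.0144]
orientation: [0.259, 0.021, 0.966, -0.005]
force: [-0.5, 0.6, -0.4]
finger_gap: 0.503
gripper_force: 0.0
```

Request:
{"fn": "servo_tool", "kwargs": {"dp": [[0.01,0,-0.05],[0.02,0,-0.1],[0.05,0,-0.15],[0.09,0,-0.18],[0.12,0,-0.2],[0.12,0,-0.2],[0.12,0,-0.2]], "angular": [[0,0,0],[0,0,0],[0,0,0],[0,5,0],[0,12,0],[0,20,0],[0,25,0]]}}

```text
time: 6.05
tcp_pos: [0.3794, -0.002, 0.1326]
orientation: [0.048, 0.022, 0.999, -0.002]
force: [-0.3, -0.1, 0.4]
finger_gap: 0.598
gripper_force: 0.0
```

Run:
```python
from h import *
grasp()
snap('wrist','w2',None,1.4)
```

```text
t 6.05 grasp [ 0.3776 -0.0019  0.1512] ytool yaw 87.5 tilt 5.6 F [-0.3 -0.1  0.4] gap 0.598 gf 0.0 q [-0.23 -0.43  2.3   0.02  1.17 -1.76]
```

View pics/w2.png

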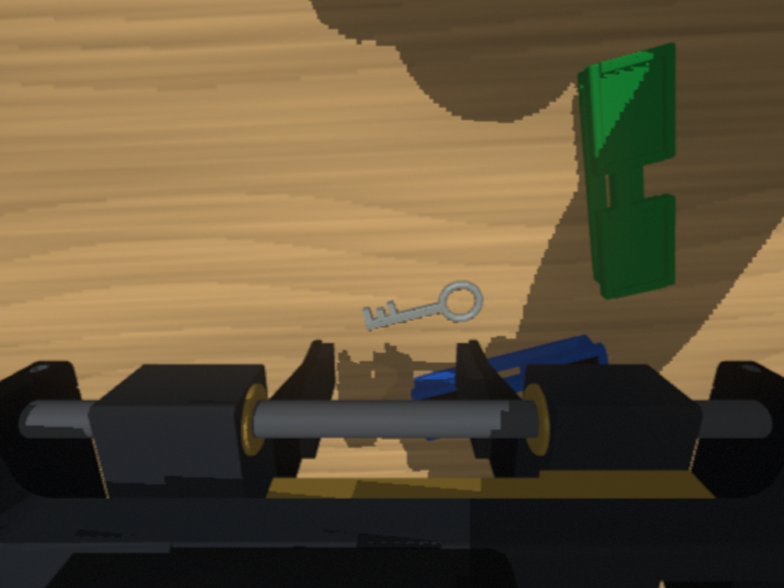

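The wrist view shows the key at (425,305), the blue's robot-side edge from (413,380) to (588,338), and the green pair's near end at (607,298)–(674,285).

Run:
```python
from h import *
f=lambda u,z:unproj('w2',np.array(u)/1.4,z).round(4)
for n,u,z in [('b near -y',(413,380),.032),('b near +y',(588,338),.032),('b +y far?',(606,362),.032),('key',(366,328),.003),('key',(482,298),.003),('green',(607,298),.032),('green',(674,285),.032)]: print(n,f(u,z))
```

```text
b near -y [0.46  0.008 0.032]
b near +y [0.4305 0.1308 0.032 ]
b +y far? [0.4508 0.1464 0.032 ]
key [ 0.431  -0.0262  0.003 ]
key [0.4097 0.062  0.003 ]
green [0.4005 0.1394 0.032 ]
green [0.393 0.182 0.032]
```

Run:
```python
from h import *
plan((.490,.028,.14),103.5,30,-1)
```

```text
dp [-0.1047, 0.044, 0.0164] ang [-16.2, 30.1, 73.2] tcp [0.488 0.037 0.124]
```

Request:
{"fn": "servo_tool", "kwargs": {"dp": [[-0.01,0.004,0.0],[-0.02,0.009,0.0],[-0.03,0.013,0.0],[-0.042,0.018,0.005],[-0.052,0.022,0.008],[-0.063,0.026,0.01],[-0.073,0.031,0.0115],[-0.084,0.035,0.013],[-0.094,0.04,0.0148],[-0.1047,0.044,0.0164],[-0.1047,0.044,0.0164],[-0.1047,0.044,0.0164],[-0.1047,0.044,0.0164]], "angular": [[-1.6,3,7.3],[-3.2,6,14.6],[-4.9,9,22],[-6.5,12,29.3],[-8.1,15,36.6],[-9.7,18.1,43.9],[-11.3,21.1,51.2],[-13,24.1,58.6],[-14.6,27.1,65.9],[-16.2,30.1,73.2],[-16.2,30.1,73.2],[-16.2,30.1,73.2],[-16.2,30.1,73.2]], "gripper": 76}}

```text
time: 7.4
tcp_pos: [0.4847, 0.0383, 0.1207]
orientation: [-0.204, 0.596, 0.76, 0.16]
force: [0.1, -0.2, 0.8]
finger_gap: 0.761
gripper_force: 0.0
```

Run:
```python
from h import *
grasp()
snap('wrist','w3',None,1.4)
c=np.array([.478,.077,.032]);u=np.array([-.233,.972,0]);v=np.array([.972,.233,0])
P=[c+a*.072*u+b*.023*v for a in(-1,1) for b in (-1,1)]
print((proj('w3',P)*1.4).round(0).tolist())
```

```text
t 7.4 grasp [0.4869 0.0291 0.1369] ytool yaw 13.7 tilt 30.1 F [ 0.1 -0.2  0.8] gap 0.761 gf 0.0 q [-0.39  0.18  1.87  0.42  1.43 -0.76]
[[359.0, 424.0], [433.0, 425.0], [364.0, 210.0], [430.0, 210.0]]
```

View pics/w3.png

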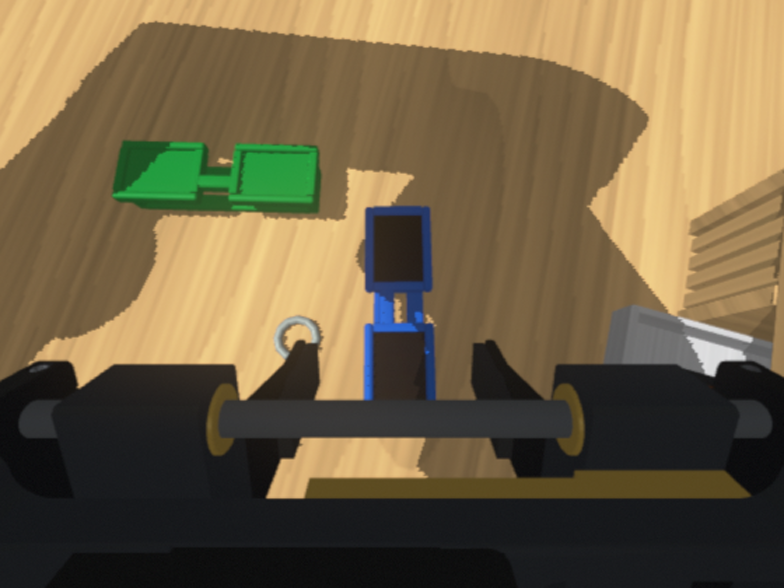

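Blue is at rows 207–400+, columns 363–434, within 2 mm of the estimate. The key's bow (297,338) is clear of the left finger. Descending.

Run:
```python
from h import *
plan((.490,.028,.029),103.2,30,-1)
```

```text
dp [-0.0558, 0.0027, 0.0926] ang [-0.2, -0.1, 0.4] tcp [0.488 0.037 0.013]
```

Request:
{"fn": "servo_tool", "kwargs": {"dp": [[-0.0138,0.001,0.023],[-0.028,0.002,0.046],[-0.042,0.0027,0.07],[-0.05,0.0027,0.084],[-0.0558,0.0027,0.0926],[-0.0558,0.0027,0.0926],[-0.0558,0.0027,0.0926]], "angular": [[0,0,0],[0,0,0],[0,0,0],[0,0,0],[0,0,0],[0,0,0],[0,0,0]]}}

```text
time: 8.15
tcp_pos: [0.4888, 0.0368, 0.0134]
orientation: [-0.204, 0.597, 0.759, 0.161]
force: [-1.0, -0.3, -0.3]
finger_gap: 0.759
gripper_force: 0.0
```

Run:
```python
from h import *
grasp()
```

```text
t 8.15 grasp [0.491  0.0277 0.0296] ytool yaw 13.6 tilt 30.1 F [-1.  -0.3 -0.3] gap 0.759 gf 0.0 q [-0.39  0.36  1.89  0.44  1.25 -0.84]
```

Request:
{"fn": "servo_tool", "kwargs": {"dp": [[-0.0013,0,0.0022],[-0.0013,0,0.0022]], "angular": [[0,0,0],[0,0,0]]}}

```text
time: 8.35
tcp_pos: [0.4888, 0.0366, 0.0107]
orientation: [-0.204, 0.597, 0.759, 0.161]
force: [-0.5, -0.5, 0.6]
finger_gap: 0.759
gripper_force: 0.0
```

Request:
{"fn": "servo_tool", "kwargs": {"dp": [[0,0,0],[0,0,0],[0,0,0],[0,0,0],[0,0,0],[0,0,0]], "angular": [[0,0,0],[0,0,0],[0,0,0],[0,0,0],[0,0,0],[0,0,0]], "gripper": 0}}

```text
time: 8.95
tcp_pos: [0.4882, 0.0369, 0.0102]
orientation: [-0.204, 0.597, 0.759, 0.161]
force: [0.3, -0.3, 0.7]
finger_gap: 0.527
gripper_force: 30.0
```

Run:
```python
from h import *
g=grasp()
# tray frame: riser front centre
yaw=-2.5;a=np.radians(yaw);ex=np.array([np.cos(a),np.sin(a),0]);ey=np.array([-np.sin(a),np.cos(a),0])
F=np.array([.671,-.0125,0])
T=F+ex*(.130-.0365-.055)  # tray floor centre when out
print('tray c',T, 'shelf edge tray x',(F-T)@ex)
plan(g+[0,0,.12],103.6,30,-1)
```

```text
t 8.95 grasp [0.4905 0.0278 0.0264] ytool yaw 13.6 tilt 30.1 F [ 0.3 -0.3  0.7] gap 0.527 gf 30.0 q [-0.39  0.37  1.89  0.44  1.24 -0.85]
tray c [ 0.70946336 -0.01417935  0.        ] shelf edge tray x -0.03849999999999997
dp [0.0602, -0.0001, -0.1038] ang [-0.0, -0.1, -0.0] tcp [0.488 0.037 0.13 ]
```

Request:
{"fn": "servo_tool", "kwargs": {"dp": [[0.01,0,-0.0173],[0.025,0,-0.0433],[0.04,0,-0.0693],[0.06,0,-0.104],[0.06,0,-0.104],[0.06,0,-0.104]], "angular": [[0,0,0],[0,0,0],[0,0,0],[0,0,0],[0,0,0],[0,0,0]]}}

```text
time: 9.55
tcp_pos: [0.489, 0.0363, 0.1308]
orientation: [-0.203, 0.597, 0.759, 0.161]
force: [-0.0, -0.2, -0.6]
finger_gap: 0.523
gripper_force: 30.0
```

```bash
cat >> h.py <<'E'
_a=np.radians(-2.5);ex=np.array([np.cos(_a),np.sin(_a),0]);ey=np.array([-np.sin(_a),np.cos(_a),0])
F=np.array([.671,-.0125,0])
def at(s,l,z): return F+s*ex+l*ey+np.array([0,0,z])
E
python3 - <<'E'
from h import *
grasp(); print(at(-.2,-.055,.15)); plan(at(-.2,-.055,.15),-2.5,30,-1)
E
```

```text
t 9.55 grasp [0.4912 0.0272 0.147 ] ytool yaw 13.6 tilt 30.0 F [-0.  -0.2 -0.6] gap 0.523 gf 30.0 q [-0.39  0.17  1.86  0.42  1.45 -0.75]
[ 0.46879129 -0.05872377  0.15      ]
dp [-0.0766, -0.0329, -0.0477] ang [-53.0, -0.1, 91.9] tcp [ 0.478 -0.059  0.134]
```

Request:
{"fn": "servo_tool", "kwargs": {"dp": [[-0.006,-0.0025,-0.0037],[-0.012,-0.005,-0.0073],[-0.018,-0.0076,-0.011],[-0.0236,-0.01,-0.0147],[-0.0295,-0.0127,-0.0183],[-0.0353,-0.0152,-0.022],[-0.0412,-0.0177,-0.0257],[-0.0471,-0.0202,-0.0294],[-0.053,-0.0228,-0.033],[-0.0589,-0.0253,-0.0367],[-0.0648,-0.0278,-0.0404],[-0.0707,-0.0304,-0.044],[-0.0766,-0.0329,-0.0477],[-0.0766,-0.0329,-0.0477],[-0.0766,-0.0329,-0.0477],[-0.0766,-0.0329,-0.0477]], "angular": [[-4.1,0,7.1],[-8.2,0,14.1],[-12.2,0,21.2],[-16.3,0,28.3],[-20.4,0,35.3],[-24.5,0,42.4],[-28.5,0,49.5],[-32.6,0,56.6],[-36.7,0,63.6],[-40.8,0,70.7],[-44.8,0,77.8],[-48.9,0,84.8],[-53,-0.1,91.9],[-53,-0.1,91.9],[-53,-0.1,91.9],[-53,-0.1,91.9]]}}

```text
time: 11.15
tcp_pos: [0.4767, -0.0582, 0.1315]
orientation: [0.005, 0.966, -0.021, 0.256]
force: [-0.2, -0.8, -0.5]
finger_gap: 0.524
gripper_force: 30.0
```

Run:
```python
from h import *
grasp(); plan(at(-.2,-.055,.0685),-2.5,30,-1)
snap('side','d4',(150,100,430,310),2.8)
```

```text
t 11.15 grasp [ 0.4674 -0.0579  0.1478] ytool yaw -92.5 tilt 29.7 F [-0.2 -0.8 -0.5] gap 0.524 gf 30.0 q [-0.42 -0.48  2.42  0.28  0.73  1.03]
dp [-0.0379, 0.001, 0.0696] ang [-0.1, 0.3, -0.0] tcp [ 0.478 -0.059  0.052]
```

View pics/d4.png

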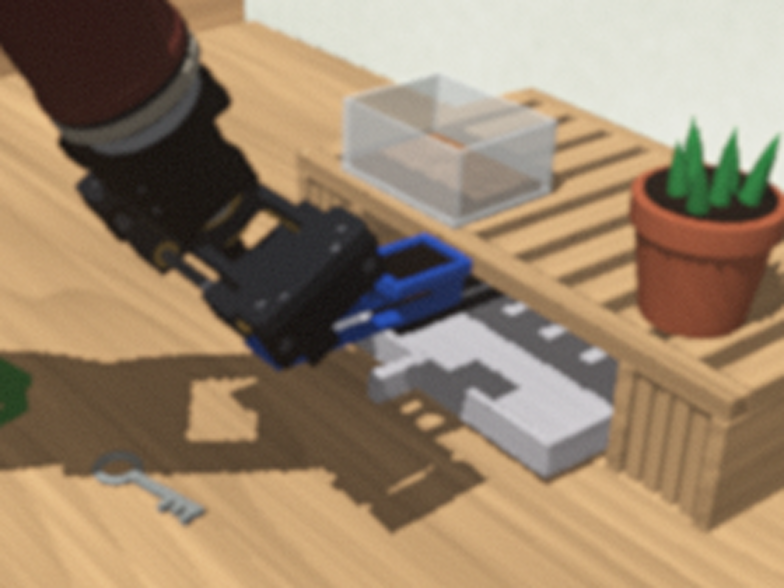

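The blue pair is held level, and the tray is out with its lip corner at (548,440) in the crop.

Run:
```python
from h import *
w=unproj('d4',(150+548/2.8,100+440/2.8),.036); print('lip corner s,l',(w-F)@ex,(w-F)@ey)
w=unproj('d4',(150+375/2.8,100+362/2.8),.036); print('tongue tip s,l',(w-F)@ex,(w-F)@ey)
w=unproj('d4',(150+710/2.8,100+530/2.8),0); print('riser corner',(w-F)@ex,(w-F)@ey)
P=[.4674,-.0579,.1478]+.122*ex;
for l in(-.023,.023): print((proj('d4',P+l*ey+np.array([0,0,.005]))-[150,100])*2.8)
```

```text
lip corner s,l -0.046638042958990926 -0.12701559655764558
tongue tip s,l -0.07960592220702363 0.009194622192079189
riser corner 0.0064749015485257135 -0.2204565499516879
[[468.75283573 261.2071933 ]]
[[420.11565699 232.79490736]]
```

Run:
```python
from h import *
o=[cv2.resize(np.load(f'pics/{n}.npz')['im'][195:295,270:420],None,fx=5,fy=3,interpolation=cv2.INTER_CUBIC) for n in('d0','d4')]
cv2.imwrite('pics/cmp.png',np.vstack(o)[:,:,::-1])
```

```text
(no output)
```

View pics/cmp.png

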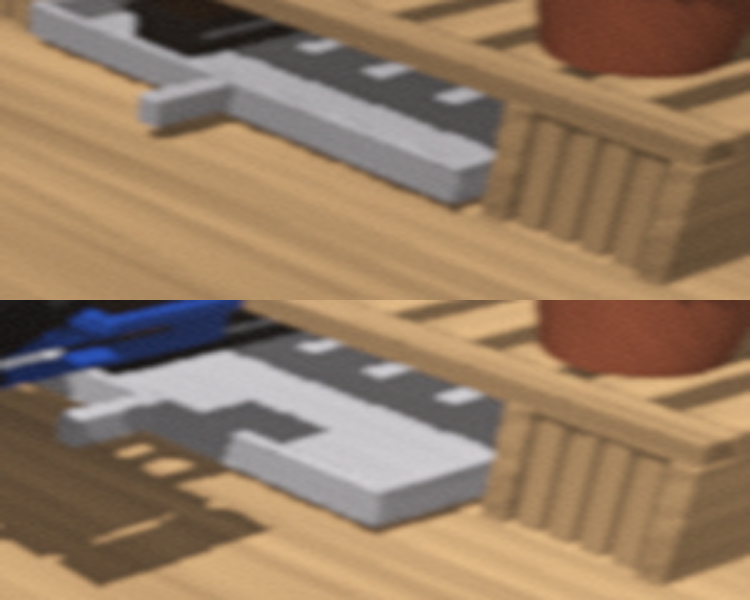

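Top: lip corner at (455,175), tongue tip at (143,97). Bottom: lip corner at (380,195), tongue tip at (62,112), fully visible.

Run:
```python
from h import *
p=lambda u,z:(lambda w:(round((w-F)@ex,4),round((w-F)@ey,4)))(unproj('d0',(270+u[0]/5,195+u[1]/3),z))
for n,u,z in[('c0',(455,175),.036),('c0b',(455,205),.005),('c1',(380,195),.036),('c1b',(378,228),.005),('t0',(143,95),.036),('t0r',(158,101),.036),('t1',(62,112),.036),('t1r',(78,118),.036),('cheek bot out',(655,280),0),('cheek bot in',(490,217),0),('top corner',(705,160),.1)]:print(n,p(u,z))
```

```text
c0 (np.float64(-0.0159), np.float64(-0.1346))
c0b (np.float64(-0.0045), np.float64(-0.1282))
c1 (np.float64(-0.0523), np.float64(-0.1335))
c1b (np.float64(-0.0442), np.float64(-0.1283))
t0 (np.float64(-0.0503), np.float64(0.0001))
t0r (np.float64(-0.0502), np.float64(-0.0089))
t1 (np.float64(-0.0887), np.float64(0.0023))
t1r (np.float64(-0.088), np.float64(-0.0067))
cheek bot out (np.float64(0.0048), np.float64(-0.2161))
cheek bot in (np.float64(0.0024), np.float64(-0.1401))
top corner (np.float64(-0.0119), np.float64(-0.2315))
```

Request:
{"fn": "servo_tool", "kwargs": {"dp": [[-0.01,0.001,0.0175],[-0.02,0.001,0.035],[-0.029,0.001,0.0525],[-0.0379,0.001,0.0696],[-0.0379,0.001,0.0696],[-0.0379,0.001,0.0696]], "angular": [[0,0,0],[0,0,0],[0,0,0],[0,0.3,0],[0,0.3,0],[0,0.3,0]]}}

```text
time: 11.8
tcp_pos: [0.4787, -0.0598, 0.0533]
orientation: [0.005, 0.966, -0.022, 0.259]
force: [0.6, -0.1, 0.3]
finger_gap: 0.521
gripper_force: 30.0
```

Run:
```python
from h import *
grasp(); plan(at(-.11,-.055,.0685),-2.5,30,-1);plan(at(-.017,-.055,.0685),-2.5,30,-1)
```

```text
t 11.8 grasp [ 0.4694 -0.0594  0.0695] ytool yaw -92.5 tilt 30.0 F [ 0.6 -0.1  0.3] gap 0.521 gf 30.0 q [-0.42 -0.29  2.47  0.4   0.51  0.89]
dp [0.0769, -0.0007, 0.0456] ang [-0.1, -0.0, -0.1] tcp [ 0.568 -0.063  0.052]
dp [0.1574, -0.0008, 0.0921] ang [-0.1, -0.0, -0.1] tcp [ 0.661 -0.067  0.052]
```

Request:
{"fn": "servo_tool", "kwargs": {"dp": [[0.026,0,0.0152],[0.052,0,0.0304],[0.077,-0.0007,0.0455],[0.09,-0.0007,0.053],[0.103,-0.0007,0.0605],[0.116,-0.0007,0.068],[0.116,-0.0007,0.068]], "angular": [[0,0,0],[0,0,0],[0,0,0],[0,0,0],[0,0,0],[0,0,0],[0,0,0]]}}

```text
time: 12.5
tcp_pos: [0.6165, -0.0658, 0.0559]
orientation: [0.006, 0.965, -0.021, 0.262]
force: [-0.8, -0.0, -0.2]
finger_gap: 0.524
gripper_force: 30.0
```

Run:
```python
from h import *
grasp();plan(at(-.017,-.055,.0685),-2.5,30,-1)
snap('side','d5',(230,130,430,290),3.7)
```

```text
t 12.5 grasp [ 0.607  -0.0654  0.072 ] ytool yaw -92.5 tilt 30.4 F [-0.8 -0.  -0.2] gap 0.524 gf 30.0 q [-0.31  0.08  2.13  0.32  0.43  1.05]
dp [0.0366, -0.0006, 0.0256] ang [0.0, -0.4, -0.0] tcp [ 0.661 -0.067  0.052]
```

View pics/d5.png

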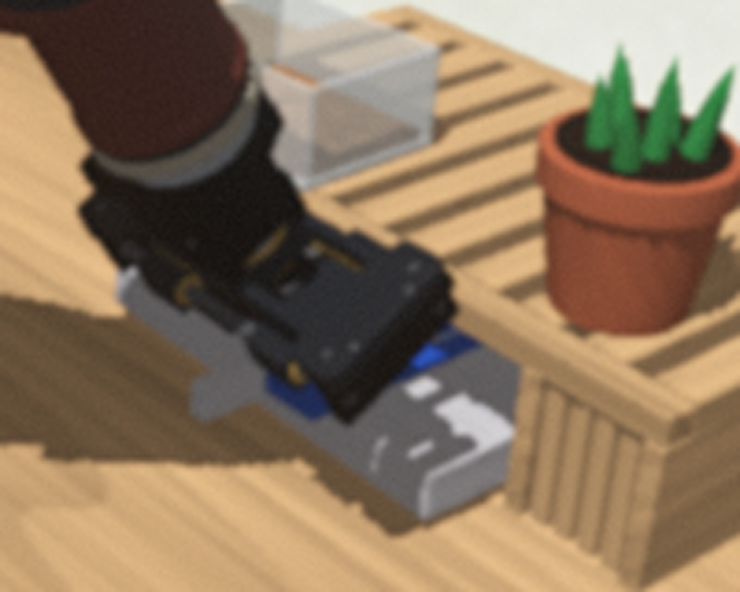

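The blue pair is under the shelf edge with no contact force, and the planter and box are clear. Next I go to the final depth.

Request:
{"fn": "servo_tool", "kwargs": {"dp": [[0.0,0,0.003],[0.012,-0.0006,0.011],[0.022,-0.0006,0.017],[0.03,-0.0006,0.0215],[0.0366,-0.0006,0.0256],[0.0366,-0.0006,0.0256],[0.0366,-0.0006,0.0256]], "angular": [[0,-0.4,0],[0,-0.4,0],[0,-0.4,0],[0,-0.4,0],[0,-0.4,0],[0,-0.4,0],[0,-0.4,0]]}}

```text
time: 13.25
tcp_pos: [0.6578, -0.0662, 0.0491]
orientation: [0.005, 0.966, -0.021, 0.256]
force: [-0.2, -0.4, -0.9]
finger_gap: 0.525
gripper_force: 30.0
```

Run:
```python
from h import *
grasp();plan(at(-.017,-.055,.042),-2.5,30,-1)
```

```text
t 13.25 grasp [ 0.6485 -0.0658  0.0654] ytool yaw -92.5 tilt 29.7 F [-0.2 -0.4 -0.9] gap 0.525 gf 30.0 q [-0.28  0.19  2.02  0.28  0.44  1.11]
dp [-0.0088, 0.0008, 0.0218] ang [-0.1, 0.3, -0.1] tcp [ 0.661 -0.067  0.026]
```

Request:
{"fn": "servo_tool", "kwargs": {"dp": [[0.003,0.0004,0.002],[0.003,0.0004,0.002],[-0.001,0.0008,0.0085],[-0.005,0.0008,0.0155],[-0.007,0.0008,0.0187],[-0.007,0.0008,0.0187],[-0.007,0.0008,0.0187]], "angular": [[0,0.2,0],[0,0.3,0],[0,0.3,0],[0,0.3,0],[0,0.3,0],[0,0.3,0],[0,0.3,0]]}}

```text
time: 13.95
tcp_pos: [0.661, -0.0672, 0.0294]
orientation: [0.005, 0.966, -0.021, 0.259]
force: [-0.1, -0.7, -1.0]
finger_gap: 0.525
gripper_force: 30.0
```

Run:
```python
from h import *
g=grasp();print((g-F)@ex,(g-F)@ey);plan(at(-.017,-.055,.0408),-2.5,30,-1)
```

```text
t 13.95 grasp [ 0.6517 -0.0668  0.0455] ytool yaw -92.5 tilt 30.0 F [-0.1 -0.7 -1. ] gap 0.525 gf 30.0 q [-0.28  0.23  2.02  0.31  0.4   1.07]
-0.016921340859235082 -0.055076956670920656
dp [-0.0024, -0.0001, 0.0041] ang [-0.1, -0.0, -0.1] tcp [ 0.661 -0.067  0.025]
```

Now lower 5 mm until contact with the floor, watching the force.

Request:
{"fn": "servo_tool", "kwargs": {"dp": [[-0.0012,0,0.0022],[-0.0025,0,0.0043],[-0.0025,0,0.0043],[-0.0025,0,0.0043]], "angular": [[0,0,0],[0,0,0],[0,0,0],[0,0,0]]}}

```text
time: 14.35
tcp_pos: [0.6612, -0.0672, 0.0247]
orientation: [0.005, 0.966, -0.021, 0.259]
force: [1.0, 1.1, -0.2]
finger_gap: 0.522
gripper_force: 30.0
```

Run:
```python
from h import *
g=grasp();print((g-F)@ex,(g-F)@ey)
```

```text
t 14.35 grasp [ 0.6519 -0.0668  0.0409] ytool yaw -92.5 tilt 30.0 F [ 1.   1.1 -0.2] gap 0.522 gf 30.0 q [-0.28  0.24  2.02  0.32  0.39  1.07]
-0.016743092964521922 -0.05508739615927166
```

Request:
{"fn": "servo_tool", "kwargs": {"dp": [[0,0,0],[0,0,0],[0,0,0],[0,0,0],[0,0,0],[0,0,0]], "angular": [[0,0,0],[0,0,0],[0,0,0],[0,0,0],[0,0,0],[0,0,0]], "gripper": 66}}

```text
time: 14.95
tcp_pos: [0.6612, -0.0672, 0.0248]
orientation: [0.005, 0.966, -0.021, 0.259]
force: [-1.0, -0.3, -0.3]
finger_gap: 0.657
gripper_force: 0.0
```

Request:
{"fn": "servo_tool", "kwargs": {"dp": [[0,0,-0.01],[0,0,-0.03],[0,0,-0.06],[0,0,-0.1],[0,0,-0.14],[0,0,-0.14],[0,0,-0.14],[0,0,-0.14]], "angular": [[0,0,0],[0,0,0],[0,0,0],[0,0,0],[0,0,0],[0,0,0],[0,0,0],[0,0,0]]}}

```text
time: 15.75
tcp_pos: [0.5907, -0.0641, 0.1453]
orientation: [0.005, 0.966, -0.021, 0.259]
force: [0.0, -0.1, -0.5]
finger_gap: 0.663
gripper_force: 0.0
```

Run:
```python
from h import *
g=grasp();print((g-F)@ex,(g-F)@ey)
snap('wrist','w6',(90,100,480,300),2)
```

```text
t 15.75 grasp [ 0.5813 -0.0637  0.1615] ytool yaw -92.5 tilt 30.0 F [ 0.  -0.1 -0.5] gap 0.663 gf 0.0 q [-0.32 -0.15  2.15  0.23  0.65  1.14]
-0.08733870517519701 -0.05510060100199048
```

View pics/w6.png

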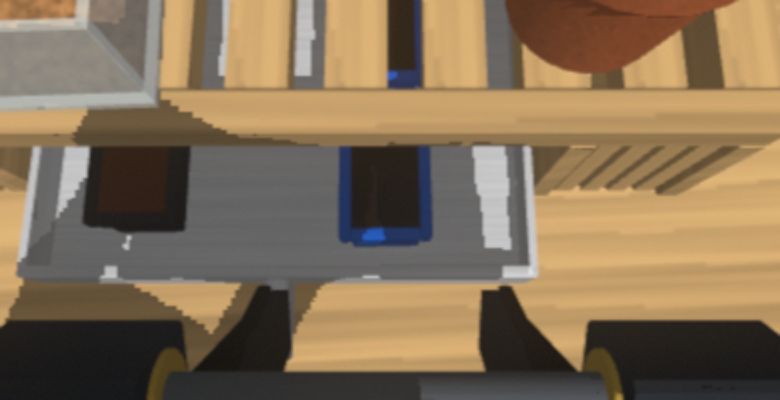

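Blue lies flat between the lip (row ~270) and the shelf, parallel to the black pair: blue end at (386,241), black end at (135,229), lip's inner edge at row ~266.

Run:
```python
from h import *
p=lambda u,z:(lambda w:(round((w-F)@ex,4),round((w-F)@ey,4)))(unproj('w6',(90+u[0]/2,100+u[1]/2),z))
for n,u,z in[('blueL',(342,241),.046),('blueR',(431,240),.046),('blueLf',(342,150),.046),('blackL',(86,224),.046),('blackR',(186,230),.046),('lip out L',(20,278),.036),('lip out R',(536,279),.036),('lip in',(300,266),.036),('lipinR',(520,266),.036),('shelf bot',(400,146),.082),('shelf top',(400,90),.1)]:print(n,p(u,z))
```

```text
blueL (np.float64(-0.0344), np.float64(-0.0341))
blueR (np.float64(-0.034), np.float64(-0.077))
blueLf (np.float64(0.0118), np.float64(-0.0334))
blackL (np.float64(-0.0258), np.float64(0.0904))
blackR (np.float64(-0.0289), np.float64(0.0416))
lip out L (np.float64(-0.0508), np.float64(0.1252))
lip out R (np.float64(-0.0517), np.float64(-0.129))
lip in (np.float64(-0.0451), np.float64(-0.0127))
lipinR (np.float64(-0.0453), np.float64(-0.1215))
shelf bot (np.float64(0.0009), np.float64(-0.0614))
shelf top (np.float64(0.0189), np.float64(-0.0611))
```

Run:
```python
from h import *
plan(at(-.135,0.001,.15),-2.5,5,-1);plan(at(-.135,0.001,.037),-2.5,5,-1)
```

```text
dp [-0.0544, -0.056, -0.016] ang [-0.1, -24.9, -0.1] tcp [ 0.538 -0.006  0.131]
dp [-0.1107, -0.0557, 0.0819] ang [-0.1, -24.9, -0.1] tcp [ 0.538 -0.006  0.018]
```

Request:
{"fn": "servo_tool", "kwargs": {"dp": [[-0.02,-0.02,-0.01],[-0.04,-0.04,-0.016],[-0.0544,-0.056,-0.016],[-0.0544,-0.056,-0.016],[-0.07,-0.056,0.01],[-0.085,-0.056,0.038],[-0.1,-0.056,0.064],[-0.1107,-0.0557,0.0819],[-0.1107,-0.0557,0.0819],[-0.1107,-0.0557,0.0819]], "angular": [[0,-8,0],[0,-16,0],[0,-24.9,0],[0,-24.9,0],[0,-24.9,0],[0,-24.9,0],[0,-24.9,0],[0,-24.9,0],[0,-24.9,0],[0,-24.9,0]], "gripper": 0}}

```text
time: 16.8
tcp_pos: [0.5382, -0.0063, 0.0191]
orientation: [0.0, 0.999, -0.022, 0.044]
force: [0.6, -0.3, -0.4]
finger_gap: 0.008
gripper_force: 0.0
```

Run:
```python
from h import *
g=grasp();print((g-F)@ex,(g-F)@ey);plan(g+.1*ex,-2.5,5,-1)
```

```text
t 16.8 grasp [ 0.5366 -0.0063  0.0377] ytool yaw -92.5 tilt 5.1 F [ 0.6 -0.3 -0.4] gap 0.008 gf 0.0 q [-0.17  0.2   1.98  0.02  0.88  1.44]
-0.13457204924346322 0.00034815832251797933
dp [0.0996, -0.0, 0.0089] ang [-0.1, -0.1, -0.0] tcp [ 0.638 -0.011  0.019]
```

Request:
{"fn": "servo_tool", "kwargs": {"dp": [[0.01,0,0.001],[0.02,0,0.0018],[0.026,0,0.0023],[0.029,0,0.0026],[0.032,0,0.0029],[0.035,0,0.0031],[0.038,0,0.0034],[0.041,0,0.0037],[0.044,0,0.0039],[0.047,0,0.0042],[0.05,0,0.0045],[0.053,0,0.0047],[0.056,0,0.005],[0.059,0,0.0053],[0.062,0,0.0055],[0.065,0,0.0058],[0.068,0,0.0061],[0.07,0,0.0063],[0.07,0,0.0063]], "angular": [[0,0,0],[0,0,0],[0,0,0],[0,0,0],[0,0,0],[0,0,0],[0,0,0],[0,0,0],[0,0,0],[0,0,0],[0,0,0],[0,0,0],[0,0,0],[0,0,0],[0,0,0],[0,0,0],[0,0,0],[0,0,0],[0,0,0]]}}

```text
time: 18.7
tcp_pos: [0.6096, -0.0092, 0.0198]
orientation: [0.0, 0.999, -0.022, 0.045]
force: [0.0, -0.2, 0.4]
finger_gap: 0.004
gripper_force: 0.1
```

Request:
{"fn": "servo_tool", "kwargs": {"dp": [[0.002,0,0.0002],[0.004,0,0.0004],[0.006,0,0.0005],[0.006,0,0.0005]], "angular": [[0,0,0],[0,0,0],[0,0,0],[0,0,0]]}}

```text
time: 19.1
tcp_pos: [0.6155, -0.0095, 0.0198]
orientation: [0.0, 0.999, -0.022, 0.045]
force: [-1.3, 0.6, 0.1]
finger_gap: 0.005
gripper_force: 0.2
```

Request:
{"fn": "servo_tool", "kwargs": {"dp": [[0.002,0,0.0002],[0.004,0,0.0004],[0.006,0,0.0005],[0.006,0,0.0005]], "angular": [[0,0,0],[0,0,0],[0,0,0],[0,0,0]]}}

```text
time: 19.5
tcp_pos: [0.6199, -0.0096, 0.0195]
orientation: [0.0, 0.999, -0.022, 0.043]
force: [-6.7, 0.2, 5.2]
finger_gap: 0.008
gripper_force: 3.5
```

Request:
{"fn": "servo_tool", "kwargs": {"dp": [[0.002,0,0.0002],[0.003,0,0.0003],[0.003,0,0.0003]], "angular": [[0,0,0],[0,0,0],[0,0,0]]}}

```text
time: 19.8
tcp_pos: [0.6203, -0.0096, 0.0194]
orientation: [0.0, 0.999, -0.022, 0.04]
force: [-18.8, -0.5, 16.1]
finger_gap: 0.007
gripper_force: 9.0
```

Home stop reached (the tool stalls as the force rises). Retreating.

Request:
{"fn": "servo_tool", "kwargs": {"dp": [[-0.005,0,0],[-0.03,0,-0.003],[-0.06,0,-0.03],[-0.07,0,-0.08],[-0.07,0,-0.12],[-0.07,0,-0.14],[-0.07,0,-0.14],[-0.07,0,-0.14],[-0.07,0,-0.14]], "angular": [[0,0,0],[0,0,0],[0,0,0],[0,8,0],[0,16,0],[0,20,0],[0,20,0],[0,20,0],[0,20,0]]}}

```text
time: 20.7
tcp_pos: [0.5421, -0.0065, 0.1521]
orientation: [0.004, 0.976, -0.022, 0.216]
force: [0.5, -1.2, -0.1]
finger_gap: 0.005
gripper_force: 0.0
```

Run:
```python
from h import *
grasp()
snap('wrist','w7'); snap('side','d7')
a=np.load('pics/w7.npz')['im'][0:330,80:480]; b=np.load('pics/d7.npz')['im'][100:320,200:470]
cv2.imwrite('pics/fin.png',np.hstack([cv2.resize(a,(400,330)),cv2.resize(b,(400,330))])[:,:,::-1])
```

```text
t 20.7 grasp [ 0.5342 -0.0062  0.169 ] ytool yaw -92.5 tilt 25.0 F [ 0.5 -1.2 -0.1] gap 0.005 gf 0.0 q [-0.2  -0.25  2.19  0.1   0.77  1.36]
```

View pics/fin.png

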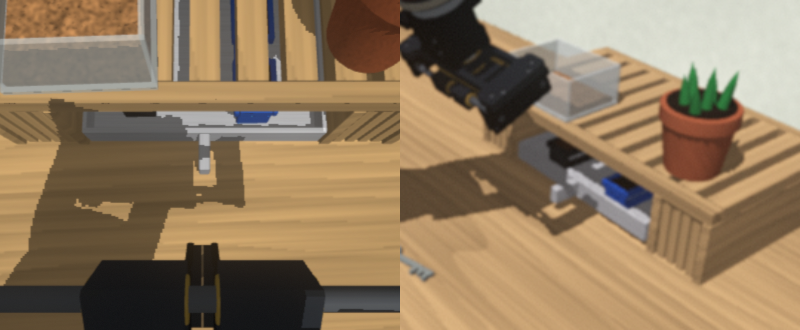

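Left: tray flush with the cheeks, blue's front end at (255,122), lip rows 123–140. Right: both pairs inside, box and planter in place.

Run:
```python
from h import *
p=lambda u,z:(lambda w:(round((w-F)@ex,4),round((w-F)@ey,4)))(unproj('w7',(80+u[0],u[1]),z))
for n,u,z in[('blueL',(233,122),.046),('blueR',(277,122),.046),('black',(155,116),.046),('tongue tip',(204,172),.014),('tip top',(204,165),.036),('lip top out',(265,133),.036),('lip bot',(265,140),.005),('cheek bot',(370,142),0)]:print(n,p(u,z))
im=np.load('pics/w7.npz')['im']
for c in(255,275,140,310):print(c,[tuple(int(v) for v in im[r,80+c]) for r in range(108,144,2)])
```

```text
blueL (np.float64(0.0071), np.float64(-0.0307))
blueR (np.float64(0.007), np.float64(-0.0756))
black (np.float64(0.0138), np.float64(0.0492))
tongue tip (np.float64(-0.0368), np.float64(-0.0011))
tip top (np.float64(-0.0352), np.float64(-0.001))
lip top out (np.float64(-0.0007), np.float64(-0.0652))
lip bot (np.float64(0.0035), np.float64(-0.0718))
cheek bot (np.float64(0.0027), np.float64(-0.1959))
255 [(130, 106, 73), (124, 106, 92), (52, 86, 164), (46, 69, 124), (46, 66, 119), (46, 67, 125), (47, 67, 125), (70, 86, 131), (160, 161, 162), (103, 101, 101), (169, 169, 169), (181, 180, 181), (176, 176, 176), (131, 130, 131), (132, 131, 131), (131, 130, 129), (152, 140, 128), (208, 168, 114)]
275 [(130, 105, 73), (124, 106, 91), (53, 84, 157), (56, 75, 127), (162, 162, 167), (180, 179, 179), (181, 179, 180), (183, 182, 182), (111, 108, 108), (103, 101, 100), (171, 170, 169), (184, 182, 182), (179, 178, 178), (134, 132, 131), (135, 133, 132), (134, 132, 131), (152, 141, 128), (216, 175, 119)]
140 [(128, 105, 71), (126, 104, 70), (50, 44, 36), (37, 33, 29), (58, 56, 53), (96, 94, 93), (96, 95, 95), (95, 93, 93), (97, 96, 95), (95, 94, 94), (95, 93, 93), (93, 91, 92), (89, 88, 87), (83, 82, 81), (83, 81, 81), (82, 81, 80), (85, 81, 75), (100, 82, 57)]
310 [(130, 105, 73), (130, 107, 78), (107, 103, 101), (102, 100, 100), (107, 104, 102), (141, 140, 139), (144, 143, 141), (144, 143, 143), (105, 102, 101), (102, 99, 97), (170, 170, 169), (183, 182, 182), (178, 177, 177), (134, 132, 132), (133, 131, 130), (132, 131, 129), (150, 139, 126), (212, 171, 115)]
```

```bash
python3 -c "
from plant import env
print(env.sign_off())"
```

```text
the job is handed in; nothing more can be done
None
```

The job is handed in after about 21 s of robot time, with no verdict returned: the tray went out to its stop, the blue sunglasses were released flat and lengthwise beside the black pair, and the tray was pushed home until it stalled; pictures showed the planter and box in place and the black pair clear, but I did not re-measure the key.

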